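# Clear the culture cell's apron and gauge its slot

### The arm

A 7-joint arm with a two-finger parallel gripper is mounted at the origin on the work surface. World frame = base frame: x ahead of the robot, y to its left, z up, the work surface at z = 0. Lengths are in m, angles in rad, forces in N, time in s.
With the tool pointing down it reaches from about 0.425 to 0.925 m from the base axis. Payload 6.8 kg.
Tool frame: the origin (TCP) lies between the finger pads; the fingertips stand 17 mm ahead of it and the grasp point (between the pads) lies 2 mm behind it; z points along the fingers, x is the direction in which the jaws open and shut, and the axes are right-handed (so a half turn about z gives the same grasp; the last joint's range is limited). The gripper opens to 85 mm and grips with 20 to 120 N. Pads are 22 mm wide; open, the fingers measure 114 mm over their backs; the gripper's body (76 mm by 85 mm) begins 54 mm behind the grasp point. The pads swing forward as they close: fully open they stand 13 mm farther back than shut.
Start: joints at [1.033, 0.477, 0.022, 1.555, -0.011, 1.109, -0.083], TCP at [0.281, -0.614, 0.212] pointing down, gripper open.
Joint ranges: [-2.96, 2.96], [-0.34, 2.1], [-1.41, 1.46], [0.24, 2.44], [-1.37, 4.51], [0.17, 1.92], [-2.96, 2.96]. Speed limits (rad/s): [2.39, 2.39, 3.14, 3.14, 3.14, 3.14, 3.14].

### API

Orientations are given as a unit quaternion [w, x, y, z].
In Python, from station import readout, read_camera, get_calibration, bot, models gives the robot as it stands.
- The arm moves only by the tool carry_out, never from a script. Its argument "deltas" is a list of rows, each a list of 2 entries, a list of its own where there are three numbers: the shift along the tool's x, y, z in cm, then the turn about the tool's z in degrees. A call has 1 to 10 rows; each row is the pose to reach, as a shift and turn from the pose measured when the call began, along the tool's axes at that moment; what a row does not reach only later rows make up. A row lasts 1/8 s, in which the tool goes at most 62.5 mm and 10.7 degrees, less where a joint would pass 70% of its speed; a pose out of reach is approached as far as the arm can. A call with a gripper value outside its range is refused whole. "hand" is the opening, from 0 (shut) to 1 (fully open), set as the call begins (left out, the last holds). The fingers move at their own pace and stop on an object; "newtons" is the grip in N (left out, the last holds). Time passes only in rows, so rows that repeat a pose let the fingers close. It gives the time, the measured TCP pose, the force and the opening at its end, in the units of the state.
- readout.get_obs(): the state, without advancing time (a new reading comes with each control period).
- read_camera(name): name is "scene" or "top" or "wrist"; returns the picture (384x512x3 uint8, red, green, blue); there is no depth.
- get_calibration(name): a dict with "fov_y" (degrees; the focal length in pixels is half the picture's height over the tangent of half this angle, whatever the lens; pixels are square), "cx", "cy" (the principal point, pixels), "world_from_camera" (4x4, takes a point from camera to world coordinates). Camera axes: x right, y down, z forward; pixel columns grow to the right and rows downward; lengths in m; the calibration is good to about 2 mm. A picture is of the moment at which its call begins: read the wrist's pose just before it. get_calibration takes no time and is no camera call; for the wrist camera it gives the pose at the moment of the call.
- bot.hand_in(): hands the job in, once; it reports no verdict.
Trained networks look in the newest picture that a camera, given by its name, has taken for a name from the list of things; names that differ only in an ending like _2 or _b are one class to them, and where a whole thing is asked for, a point or a joint stands for the part that bears it (a point fixed in the world has none). Each returns a list of dicts, best first, with "score" (0 to 1); they miss things now and then, are a little off and sometimes report something else, mostly with a low value. They report only what shows in the picture. A call takes as long as a camera call. They do not tell look-alikes from the thing itself.
- models.spot_in(query, camera): "centre" ([row, column] in pixels, amid what is visible of it).
The state is a dict: "t": time; "q": joint angles; "joint_vel": joint speeds; "joint_torque": joint torques, N m; "eef_pos": TCP position; "tool_rot": TCP orientation; "contact_force": force on the tool from outside, world axes, zero at the start; "torque": the same for the moment, N m; "gripper_width": opening from 0.0 (shut) to 1.0 (fully open).
Only numpy, scipy, OpenCV 4.12 (cv2) and the standard library are available. Lean on these libraries where they do the work, as an engineer would, in place of code of your own. Each camera call takes 0.05 s, during which the arm holds its last target. There are 200 camera calls.

### The job

Take the scraper block and wipe all three loose chips of crust off the bare apron of the culture cell's bed onto the bench, then stand the scraper back on the bench. Then take the gauge blade by its upright grip, lay it flat on the apron and slide it straight into the slot under the white plate until it drags snugly, just lifting the sprung plate by a millimetre or so without forcing it. Finish holding the blade still in the gripper at that depth; do not let go, touch no chip with the fingers, and leave the other things on the bench alone.

Things in the scene. Friction and masses are not known exactly. Their poses are not given: they have to be found in the camera images.
- bed: The culture cell's dark steel bed: block fixed to the bench, 220 mm long, 120 wide, 30 high, with a sprung white plate over its far part. Origin on the bench, under the middle of the slot's mouth; x into the slot (away from the robot), y left, z up. Bare apron: x = -120 to 0 mm; the bed ends at x = 100. Two 6 mm rods, 47 mm tall, stand on it at x = 72, y = +/-54 mm.
- head: Flat aluminium crossbar on the two rods, fixed, over the white plate: x = 58 to 86 mm, 122 mm wide, its top (with nuts) 45 to 53 mm above the bed's top. Origin and axes as the bed's (up to 2 mm higher).
- bed_mouth (a point): Point on the bed's top face (30 mm above the bench), on its centre line, straight below the front edge of the white plate: the mouth of the slot. Axes as the bed's.
- plate_lip (a point): Middle of the lower front edge of the white plate (90 mm wide, 8 thick, 85 deep). At rest it is 9.5 to 11.5 mm above the bed (varies). The underside slopes down by 0.11 mm per mm into the slot, so the 4 mm blade lying flat on the bed first touches it with its tip 50 to 68 mm past the mouth. Axes as the bed's.
- plate (a joint): How far the white plate is lifted from its rest, straight up (m, 0 = at rest). A spring presses it down: about 1.5 N at rest and 1.5 N more per mm of lift; friction at its two faces then makes the blade drag by about 3 to 8 N.
- blade_grip (a point): Gauge blade: steel strip 145 x 30 x 4 mm flat on the bench, with an upright black grip block at its rear end (40 mm along the strip, 24 across, top 54 mm above the strip's underside); 0.14 kg. This point is in the grip's middle, 34 mm above the underside. x points along the strip to its tip (125 mm ahead), y across it (the 24 mm width), z up.
- blade_tip (a point): Middle of the gauge blade's front end, at its underside; axes as blade_grip.
- scraper_mid (a point): The scraper block, standing on the bench: foot 96 mm long (x), 30 mm wide (y), 22 mm high with a black rubber sole, and on it a wooden grip 60 mm long, 22 mm wide (y), up to 65 mm above the sole. 0.16 kg. This point is its centre, 32.5 mm above the sole. x along its length, z up.
- chip1_mid (a point): Centre of a loose off-white chip of dried crust, 16 x 14 x 13 mm, 10 g, lying on the bed's apron at the start (too tall to go under the white plate).
- chip2_mid (a point): Centre of a loose off-white chip of dried crust, 16 x 14 x 13 mm, 10 g, lying on the bed's apron at the start (too tall to go under the white plate).
- chip3_mid (a point): Centre of a loose off-white chip of dried crust, 16 x 14 x 13 mm, 10 g, lying on the bed's apron at the start (too tall to go under the white plate).
- flask: Conical glass flask with amber contents and a metal cap, 92 mm across the base, 149 mm tall; a bystander, origin at its underside
- beaker: Clear glass beaker, 70 mm across, 90 mm tall; a bystander, origin at its underside
- jar: Amber jar with white cap, 60 mm across, 90 mm tall; a bystander, origin at its underside
- stopper: Black rubber stopper, 34 mm across, 30 mm tall; a bystander, origin at its underside
- collar: Grey plastic ring, 44 mm across, 14 mm tall; a bystander, origin at its underside
- wrench: Open-ended wrench lying flat; a bystander.
Things that resemble listed ones, but are neither listed nor needed, are in the scene too. What is meant by the part that bears blade_grip is not yellow, and is the smaller of those in its own colour. Of the things that look like the part that bears scraper_mid, the smallest one is meant.

How it is judged:
On the way, in this order (a step that is already met when the one before it is completed fails the run):
1. all three chips are off the bed while the scraper is in the gripper (height (world z) of each of chip1_mid, chip2_mid, chip3_mid below 0.025 m and contact force between the fingers and scraper above 1 N), for 0.1 s.
2. the scraper stands on the bench again, let go (height (world z) of scraper_mid below 0.045 m and angle between scraper_mid's own z axis and vertical below 0.15 rad and contact force between the fingers and scraper below 0.2 N), for 0.2 s.
3. the held blade's tip is in the slot, past the mouth by 20 mm, under the plate and within 30 mm of the centre line (x of blade_tip in the frame of bed_mouth above 0.02 m and z of blade_tip in the frame of bed_mouth below 0.008 m and y of blade_tip in the frame of bed_mouth between -0.03 and 0.03 m and contact force between the fingers and blade above 2 N), for 0.1 s.
At the end, for the whole second after the job is handed in: Blade still held, at rest, flat on the bed (tip within 3 mm, level to 4 deg, in line to 8 deg, within 30 mm of centre), tip 40 to 83 mm past the mouth, white plate lifted 0.3 to 2.5 mm; three chips off the bed on the bench; scraper upright on the bench, let go (all of step 2 and height (world z) of each of chip1_mid, chip2_mid, chip3_mid below 0.025 m and contact force between the fingers and blade above 2 N and value of joint plate between 0.0003 and 0.0025 m and x of blade_tip in the frame of bed_mouth between 0.04 and 0.083 m and y of blade_tip in the frame of bed_mouth between -0.03 and 0.03 m and z of blade_tip in the frame of bed_mouth below 0.003 m and angle between blade_tip's own z axis and vertical below 0.07 rad and angle between the x axis of blade_tip and the x axis of bed_mouth, either way round below 0.14 rad and linear speed of blade below 0.01 m/s); the arm keeps its last pose, push and grip.
It fails at once if the white plate is forced up by more than 4 mm (value of joint plate above 0.004 m).
It fails at once if the fingers touch a chip (contact force between the fingers and chip1 above 0.5 N or contact force between the fingers and chip2 above 0.5 N or contact force between the fingers and chip3 above 0.5 N).
It fails at once if a bystander is moved by more than 30 mm (distance of any of flask, beaker, jar, stopper, collar, wrench from where it was at the start of the episode above 0.03 m).
It also fails if it takes over 67 s, if anything falls off the work surface, if the arm or the gripper's body presses on something with over 40 N, if the wrist force passes 120 N, or if a joint passes its speed limit or range.

## Working session

There is one attempt and no reset: what is moved stays moved. The work goes in short steps, Python scripts to look and compute and a tool call to move; the robot and the scene stay as the last step left them, time stands still between calls to the robot, and variables do not carry over. Pictures are saved under pics/ and viewed, about 8 in all and at most 12, crops included, and the job is handed in when it is done.

Besides the shell and the picture viewer there is one more tool, called after "Call:" by a JSON object that holds its "op" and its "data", one argument or row to a line. carry_out: Moves the arm, as the interface text tells. Its arguments: {"type":"object","properties":{"deltas":{"type":"array"},"hand":{"type":"number"},"newtons":{"type":"number"}},"required":["deltas"]}

```bash
mkdir -p pics; ls; python3 - <<'E'
from station import readout, read_camera, get_calibration, bot, models
import cv2, numpy as np
for c in ["scene","top"]:
    im=read_camera(c); cv2.imwrite(f"pics/{c}0.png",cv2.cvtColor(im,cv2.COLOR_RGB2BGR))
    k=get_calibration(c); print(c,k["fov_y"],k["cx"],k["cy"],np.round(k["world_from_camera"],3).tolist())
    for q in ["bed","head","blade_grip","blade_tip","scraper_mid","chip1_mid","plate_lip","bed_mouth","flask","beaker","jar","stopper","collar","wrench"]:
        print(q,[(np.round(d["centre"]).astype(int).tolist(),round(d["score"],2)) for d in models.spot_in(q,c)][:5])
o=readout.get_obs();print(o)
E
cat > a.py <<'E'
import cv2
a=cv2.imread("pics/top0.png");b=cv2.imread("pics/scene0.png")
cv2.imwrite("pics/top0b.png",cv2.resize(a,(800,600),interpolation=cv2.INTER_CUBIC))
cv2.imwrite("pics/scene0b.png",cv2.resize(b,(800,600),interpolation=cv2.INTER_CUBIC))
E
python3 a.py
```

```text
pics
scene 47.861227514656576 258.46274986760756 186.82190630251944 [[0.895, 0.294, -0.336, 0.902], [0.447, -0.6, 0.664, -0.876], [-0.007, -0.744, -0.668, 0.951], [0.0, 0.0, 0.0, 1.0]]
bed [([221, 298], 0.83), ([313, 292], 0.4)]
head [([211, 330], 0.93)]
blade_grip [([121, 253], 0.94), ([143, 297], 0.88), ([179, 236], 0.74)]
blade_tip [([182, 241], 0.96), ([121, 254], 0.85), ([144, 294], 0.62)]
scraper_mid [([267, 194], 0.96), ([301, 108], 0.8), ([229, 167], 0.67)]
chip1_mid []
plate_lip [([212, 324], 0.77)]
bed_mouth [([220, 300], 0.9)]
flask [([154, 378], 0.95)]
beaker [([314, 294], 0.57), ([231, 224], 0.51)]
jar [([120, 334], 0.71), ([268, 194], 0.36)]
stopper [([170, 268], 0.65)]
collar [([231, 222], 0.43), ([144, 294], 0.34)]
wrench [([333, 191], 0.9)]
top 44.111846908009035 259.8596004487647 192.98587219846758 [[0.115, -0.969, 0.217, 0.188], [-0.993, -0.112, 0.023, -0.023], [0.002, -0.219, -0.976, 1.387], [0.0, 0.0, 0.0, 1.0]]
bed [([165, 270], 0.79), ([101, 153], 0.55)]
head [([128, 266], 0.91)]
blade_grip [([256, 119], 0.78), ([191, 151], 0.73), ([243, 245], 0.6)]
blade_tip [
[... 438 characters left out ...]
87371,  0.47701544,  0.02235415,  1.55542549, -0.0114775 ,
        1.10932847, -0.08310755]), 'joint_vel': array([-3.97413411e-06, -7.14362649e-04, -9.14913577e-04, -1.93532319e-03,
       -8.74507072e-04,  3.03595659e-04, -4.90468618e-04]), 'joint_torque': array([ 2.96324042e-04, -5.96312785e+01,  1.60652708e+00, -2.81536657e+01,
        1.24209598e-02,  1.70330401e-03, -7.26094044e-06]), 'eef_pos': array([ 0.28129944, -0.61358242,  0.21208588]), 'tool_rot': array([-1.75195100e-05,  8.41644047e-01, -5.40032682e-01, -1.82378684e-05]), 'contact_force': array([ 0.71279839, -0.39963119, -0.86749304]), 'torque': array([-0.05128271,  0.02288644,  0.02470188]), 'gripper_width': 0.9959455304297824}
```

View pics/top0b.png

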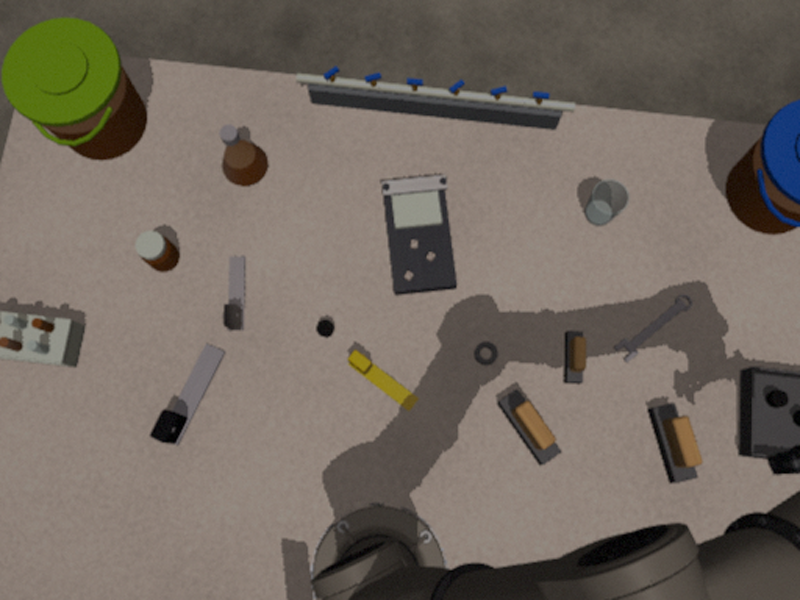

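View pics/scene0b.png

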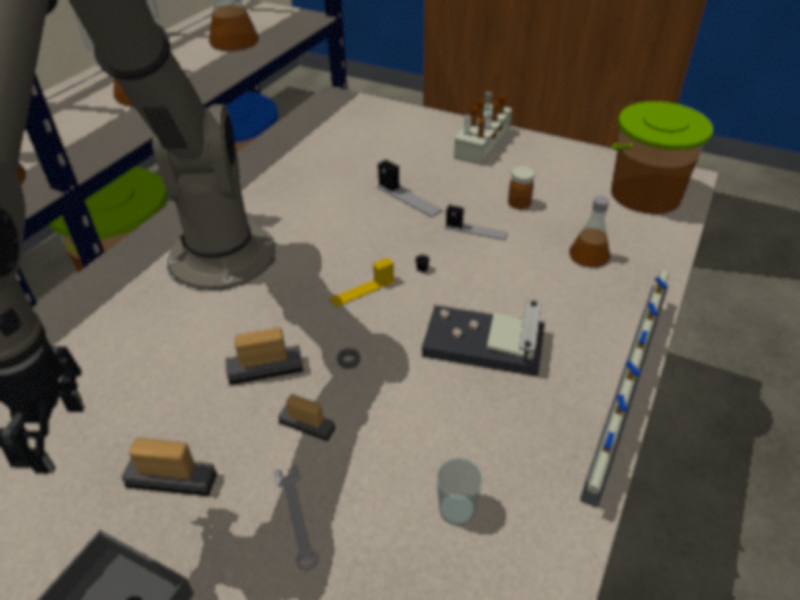

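Look-alikes in the top view (800-px coordinates):
- **Blades:** black (235,290), larger black (190,395) and yellow (380,378). The smaller black one at (235,290) fits.
- **Scrapers:** (575,357), (528,427) and (675,442). The smallest, at (575,357), fits.

I'll confirm both in one crop, which also covers the bed.

```bash
cat > h.py <<'E'
import numpy as np, cv2
from station import readout, read_camera, get_calibration, bot, models
def ray(c,uv,z,k=None):
    k=k or get_calibration(c); M=np.array(k["world_from_camera"]); f=192/np.tan(np.radians(k["fov_y"]/2))
    d=M[:3,:3]@np.array([(uv[0]-k["cx"])/f,(uv[1]-k["cy"])/f,1]); o=M[:3,3]
    return o+d*(z-o[2])/d[2]
def proj(c,p,k=None):
    k=k or get_calibration(c); M=np.linalg.inv(np.array(k["world_from_camera"])); f=192/np.tan(np.radians(k["fov_y"]/2))
    q=M[:3,:3]@np.array(p)+M[:3,3]; return np.array([k["cx"]+f*q[0]/q[2],k["cy"]+f*q[1]/q[2]])
def save(im,n): cv2.imwrite(f"pics/{n}.png",cv2.cvtColor(im,cv2.COLOR_RGB2BGR))
E
python3 - <<'E'
from h import *
a=cv2.imread("pics/top0.png")
r=lambda x0,y0,x1,y1,s:cv2.resize(a[y0:y1,x0:x1],None,fx=s,fy=s,interpolation=cv2.INTER_CUBIC)
W=np.zeros((600,800,3),np.uint8)
b=r(235,105,301,205,6);W[:600,:396]=b
s=r(310,195,460,315,2.66);W[:s.shape[0],400:400+s.shape[1]]=s[:,:400]
t=r(90,155,190,205,4)
W[320:320+200,400:800]=t
cv2.imwrite("pics/crop1.png",W)
for n,uv,z in [("scrS",(575/1.5625,357/1.5625),.04),("scrM",(528/1.5625,427/1.5625),.04),("bladegrip",(233/1.5625,315/1.5625),.05),("bladetip",(237/1.5625,258/1.5625),.004),("bedF",(425/1.5625,290/1.5625),.03),("bedB",(414/1.5625,180/1.5625),.03),("collar",(310,226),.01),("wrench",(418,210),.0)]:
    print(n,ray("top",uv,z).round(3))
E
```

```text
scrS [ 0.42  -0.311  0.04 ]
scrM [ 0.283 -0.235  0.04 ]
bladegrip [0.423 0.323 0.05 ]
bladetip [0.544 0.345 0.004]
bedF [ 0.516 -0.024  0.03 ]
bedB [0.733 0.022 0.03 ]
collar [ 0.413 -0.148  0.01 ]
wrench [ 0.499 -0.464  0.   ]
```

View pics/crop1.png

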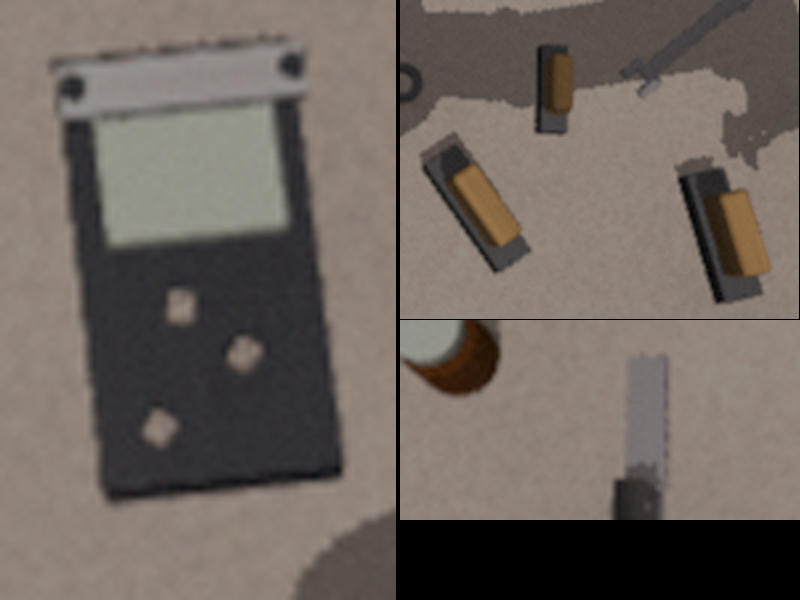

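The crop confirms both choices: the smallest scraper at (555,85), and the small black-grip blade with its tip at (647,356). On the bed (left panel) the chips are at (180,307), (245,353) and (158,428).

```bash
python3 - <<'E'
from h import *
B=lambda x,y,z:ray("top",(235+x/6,105+y/6),z)
S=lambda x,y,z:ray("top",(310+(x-400)/2.66,195+y/2.66),z)
T=lambda x,y,z:ray("top",(90+(x-400)/4,155+(y-320)/4),z)
for n,p in dict(FL=B(102,488,.03),FR=B(341,466,.03),sideL=B(68,130,.03),sideR=B(300,110,.03),plL=B(107,246,.0485),plR=B(290,228,.0485),c1=B(180,307,.04),c2=B(245,353,.04),c3=B(158,428,.04),hdL=B(72,88,.08),hdR=B(290,66,.08),
 sTL=S(538,45,.022),sBL=S(537,132,.022),gT=S(563,55,.065),gM=S(563,83,.065),gB=S(562,112,.065),tip=T(647,356,.004),mid=T(646,470,.004),).items(): print(n,p.round(4))
k=get_calibration("wrist");print(np.round(k["world_from_camera"],3),k["fov_y"])
o=readout.get_obs()
from scipy.spatial.transform import Rotation as R
w=o["tool_rot"];print(R.from_quat([w[1],w[2],w[3],w[0]]).as_matrix().round(3))
E
```

```text
FL [0.507  0.0346 0.03  ]
FR [ 0.5316 -0.0807  0.03  ]
sideL [0.6895 0.0736 0.03  ]
sideR [ 0.7137 -0.0416  0.03  ]
plL [0.6248 0.0459 0.0485]
plR [ 0.6445 -0.0428  0.0485]
c1 [0.6004 0.0068 0.04  ]
c2 [ 0.5806 -0.0276  0.04  ]
c3 [0.5378 0.0106 0.04  ]
hdL [0.6928 0.0708 0.08  ]
hdR [ 0.7164 -0.0337  0.08  ]
sTL [ 0.4695 -0.2935  0.022 ]
sBL [ 0.3737 -0.2989  0.022 ]
gT [ 0.4529 -0.3121  0.065 ]
gM [ 0.4229 -0.314   0.065 ]
gB [ 0.3919 -0.315   0.065 ]
tip [0.5473 0.3457 0.004 ]
mid [0.4598 0.3319 0.004 ]
[[ 0.416 -0.877 -0.241  0.342]
 [-0.91  -0.401 -0.111 -0.586]
 [ 0.001  0.265 -0.964  0.375]
 [ 0.     0.     0.     1.   ]] 70.64208738626293
[[ 0.417 -0.909 -0.   ]
 [-0.909 -0.417  0.   ]
 [-0.    -0.    -1.   ]]
```

```bash
cat >> h.py <<'E'
from scipy.spatial.transform import Rotation as R
def go(p,yaw):
    "deltas (cm, deg) to TCP p with tool x at world yaw (deg)"
    o=readout.get_obs(); w=o["tool_rot"]; M=R.from_quat([w[1],w[2],w[3],w[0]]).as_matrix()
    y=np.degrees(np.arctan2(M[1,0],M[0,0]))
    print("t",round(o["t"],2),"pos",o["eef_pos"].round(4),"yaw",y.round(2),"tilt",np.degrees(np.arccos(-M[2,2])).round(2),"w",round(o["gripper_width"],3),"F",o["contact_force"].round(1),"-> cm",(100*M.T@(np.array(p)-o["eef_pos"])).round(2),"turn",round((y-yaw+180)%360-180,1))
E
python3 -c "
from h import *
go([.422,-.312,.17],-87)"
```

```text
t 1.5 pos [ 0.2813 -0.6136  0.2121] yaw -65.37 tilt 0.0 w 0.996 F [ 0.7 -0.4 -0.9] -> cm [-21.55 -25.36   4.21] turn 21.6
```

Call:
{"op": "carry_out", "data": {
  "deltas": [
    [[-3, -3.5, 0.5], 3],
    [[-6.5, -7.5, 1], 7],
    [[-10, -11.5, 2], 10],
    [[-13, -15.5, 2.5], 14],
    [[-16.5, -19.5, 3.2], 17],
    [[-19.5, -23, 3.8], 20],
    [[-21.6, -25.4, 4.2], 21.6],
    [[-21.6, -25.4, 4.2], 21.6],
    [[-21.6, -25.4, 4.2], 21.6]
  ],
  "hand": 1,
  "newtons": 60
}}

```text
t: 2.62
eef_pos: [0.422, -0.3122, 0.1703]
tool_rot: [0.0, 0.725, -0.688, 0.0]
contact_force: [-0.9, -0.2, 0.2]
gripper_width: 0.996
```

```bash
python3 - <<'E'
from h import *
k=get_calibration("wrist"); im=read_camera("wrist"); np.save("k1.npy",k,allow_pickle=True)
o=readout.get_obs()
big=cv2.resize(im,(800,600),interpolation=cv2.INTER_CUBIC); save(big,"w1")
print([(np.round(d["centre"],1).tolist(),round(d["score"],2)) for d in models.spot_in("scraper_mid","wrist")])
print("pred",proj("wrist",[.422,-.312,.065],k)*1.5625)
go([.422,-.312,.05],-87)
E
```

```text
[([249.7, 398.1], 0.79), ([166.6, 255.7], 0.57), ([283.6, 194.1], 0.57)]
pred [396.57375731 285.49626458]
t 2.73 pos [ 0.4216 -0.3128  0.1703] yaw -87.09 tilt 0.04 w 0.999 F [-0.2 -0.2 -0.3] -> cm [-0.08 -0.04 12.03] turn -0.1
```

View pics/w1.png

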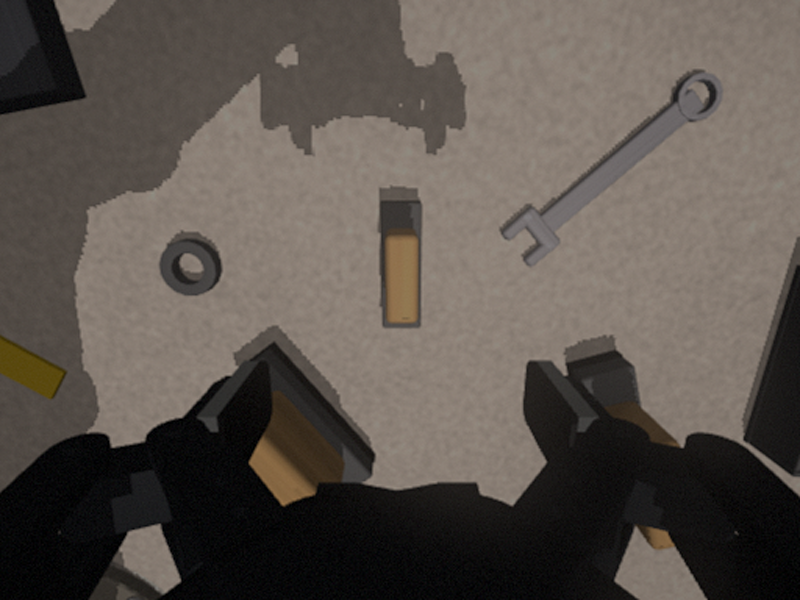

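The picture shows the scraper grip's top at (385–419, 232–324), well aligned. The nearest neighbour is the medium scraper's corner at (275,340).

```bash
python3 - <<'E'
from h import *
k=np.load("k1.npy",allow_pickle=True).item()
f=lambda x,y,z:ray("wrist",(x/1.5625,y/1.5625),z,k).round(4)
for n,a in dict(gF=(402,232,.065),gB=(402,324,.065),gL=(385,279,.065),gR=(419.5,279,.065),top=(402,202,.022),nb=(275,343,.025),nb2=(372,460,.025)).items(): print(n,f(*a))
print("bigcorner", f(605,350,.03), f(250,350,.03))
go([.421,-.3125,.050],-87)
E
```

```text
gF [ 0.4569 -0.3136  0.065 ]
gB [ 0.3957 -0.317   0.065 ]
gL [ 0.426  -0.3043  0.065 ]
gR [ 0.4271 -0.3266  0.065 ]
top [ 0.4731 -0.3133  0.022 ]
nb [ 0.3611 -0.2205  0.025 ]
nb2 [ 0.2593 -0.2996  0.025 ]
bigcorner [ 0.3703 -0.4753  0.03  ] [ 0.3565 -0.2026  0.03  ]
t 2.73 pos [ 0.4216 -0.3128  0.1703] yaw -87.09 tilt 0.04 w 0.999 F [-0.2 -0.2 -0.3] -> cm [-0.04  0.06 12.03] turn -0.1
```

Call:
{"op": "carry_out", "data": {
  "deltas": [
    [[0.2, -0.3, 3], 0],
    [[0.2, -0.3, 6], 0],
    [[0.2, -0.3, 9], 0],
    [[0.2, -0.3, 11], 0],
    [[0.2, -0.3, 12], 0],
    [[0.2, -0.3, 12], 0]
  ]
}}

```text
t: 3.48
eef_pos: [0.4242, -0.3152, 0.05]
tool_rot: [0.0, 0.724, -0.689, -0.0]
contact_force: [-0.1, -0.4, -0.9]
gripper_width: 1.002
```

Call:
{"op": "carry_out", "data": {
  "deltas": [
    [[0, 0, 0], 0],
    [[0, 0, 0], 0],
    [[0, 0, 0], 0],
    [[0, 0, 0], 0],
    [[0, 0, 0], 0],
    [[0, 0, 0], 0]
  ],
  "hand": 0,
  "newtons": 60
}}

```text
t: 4.22
eef_pos: [0.4243, -0.3152, 0.05]
tool_rot: [0.0, 0.725, -0.689, -0.0]
contact_force: [0.3, 0.1, 0.4]
gripper_width: -0.002
```

```bash
python3 - <<'E'
from h import *
ex=np.array([.978,.209]);ey=np.array([-.209,.978]);m=np.array([.636,.002])
p=m-.062*ex+.105*ey
go([*p,.17],-77.9); go([*p,.082],-77.9)
E
```

```text
t 4.22 pos [ 0.4243 -0.3152  0.05  ] yaw -87.14 tilt 0.05 w -0.002 F [0.3 0.1 0.4] -> cm [-39.99 -14.92 -12.02] turn -9.2
t 4.22 pos [ 0.4243 -0.3152  0.05  ] yaw -87.14 tilt 0.05 w -0.002 F [0.3 0.1 0.4] -> cm [-40.   -14.93  -3.22] turn -9.2
```

The fingers closed on nothing, so I'll look.

```bash
python3 - <<'E'
from h import *
W=np.zeros((480,800,3),np.uint8)
im=read_camera("wrist");kt=get_calibration("scene");s=read_camera("scene");t=read_camera("top")
W[:300,:400]=cv2.resize(im,(400,300))
u=proj("scene",[.424,-.315,.05]).astype(int); a=s[max(u[1]-50,0):u[1]+50,u[0]-65:u[0]+65]; a=cv2.resize(a,(400,300),interpolation=cv2.INTER_CUBIC);W[:300,400:]=a
save(W,"miss")
print(u, models.spot_in("scraper_mid","wrist"))
E
```

```text
[193 260] [{'centre': [177.4, 254.4], 'score': 0.92}, {'centre': [280.6, 131.2], 'score': 0.65}, {'centre': [299.5, 456.5], 'score': 0.59}]
```

View pics/miss.png

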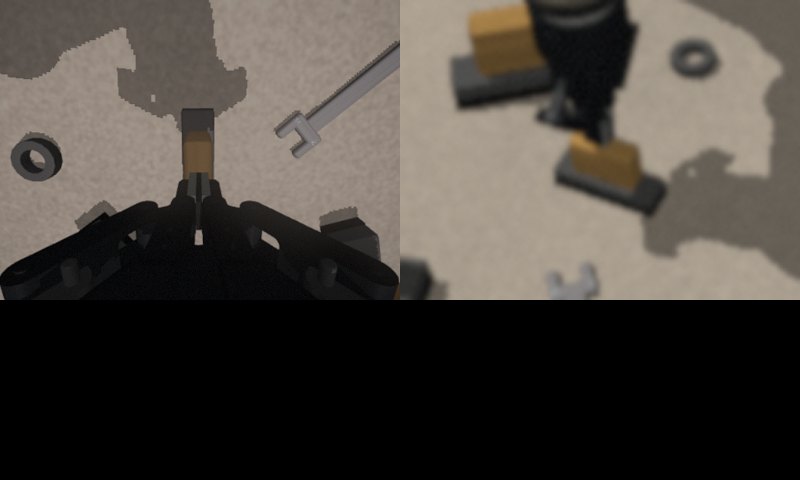

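The closed fingers sit just behind the grip's near end, so I'll check where the TCP and fingertip project against what the pictures show.

```bash
python3 - <<'E'
from h import *
k=get_calibration("wrist");o=readout.get_obs();p=o["eef_pos"]
s=400/512
for n,q in dict(tcp=p,tip=p-[0,0,.017],g40=p+[-.04,0,0.]).items():
    print(n,"wrist(miss px)",proj("wrist",q,k)*s, "scene(miss px)",(proj("scene",q)-[128,210])*[400/130,3]+[400,0])
f=lambda x,y,z:ray("wrist",(x/s,y/s),z,k).round(4)
print("foot far end",f(198,109,.022),"grip far top",f(198,132,.065),"L",f(182,109,.022),"R",f(214,109,.022))
print(np.round(k["world_from_camera"],4))
# top view of now
t=cv2.imread("pics/top0.png")
u=proj("top",[.424,-.315,.065]);print(u)
E
```

```text
tcp wrist(miss px) [198.58967098 173.85863937] scene(miss px) [601.29101639 151.45576828]
tip wrist(miss px) [198.56165374 166.59061986] scene(miss px) [603.40594448 163.5907837 ]
g40 wrist(miss px) [196.35573748 216.41280795] scene(miss px) [562.14226618 135.56390619]
foot far end [ 0.4745 -0.3123  0.022 ] grip far top [ 0.4622 -0.3129  0.065 ] L [ 0.4738 -0.2981  0.022 ] R [ 0.4751 -0.3265  0.022 ]
[[ 0.0487 -0.9629 -0.2653  0.4914]
 [-0.9988 -0.0467 -0.0138 -0.3117]
 [ 0.001   0.2657 -0.9641  0.2124]
 [ 0.      0.      0.      1.    ]]
[371.64308444 225.84129353]
```

```bash
python3 - <<'E'
from h import *
s=read_camera("scene"); w=read_camera("wrist"); k=get_calibration("wrist"); p=readout.get_obs()["eef_pos"]
def box(cx,cy,yaw,l,wd,z0,z1):
    c,sn=np.cos(yaw),np.sin(yaw)
    return [np.array([cx+c*a*l/2-sn*b*wd/2,cy+sn*a*l/2+c*b*wd/2,z]) for z in(z0,z1) for a,b in((1,1),(1,-1),(-1,-1),(-1,1))]
E=[(0,1),(1,2),(2,3),(3,0),(4,5),(5,6),(6,7),(7,4),(0,4),(1,5),(2,6),(3,7)]
bx=[box(.4255,-.315,.055,.06,.022,.022,.065),box(.4255,-.315,.055,.096,.03,0,.022)]
def crop(im,cam,k,c,hw,hh,S):
    c=c.astype(int);a=im[c[1]-hh:c[1]+hh,c[0]-hw:c[0]+hw];a=cv2.resize(a,None,fx=S,fy=S,interpolation=cv2.INTER_CUBIC)
    raw=a.copy(); pr=lambda q:tuple(int(v) for v in (proj(cam,q,k)-c+[hw,hh])*S)
    for b in bx:
        for i,j in E: cv2.line(a,pr(b[i]),pr(b[j]),(0,255,0),1)
    cv2.line(a,pr(p),pr(p-[0,0,.017]),(255,0,0),2)
    return np.hstack([raw,a])
A=crop(s,"scene",None,proj("scene",[.425,-.315,.05]),33,25,6)
B=crop(w,"wrist",k,proj("wrist",[.43,-.315,.04],k),66,50,3)
im=np.vstack([A,B]);print(im.shape);im=np.clip(im.astype(float)*1.6,0,255).astype(np.uint8);save(im,"ovl")
E
```

```text
(600, 792, 3)
```

View pics/ovl.png

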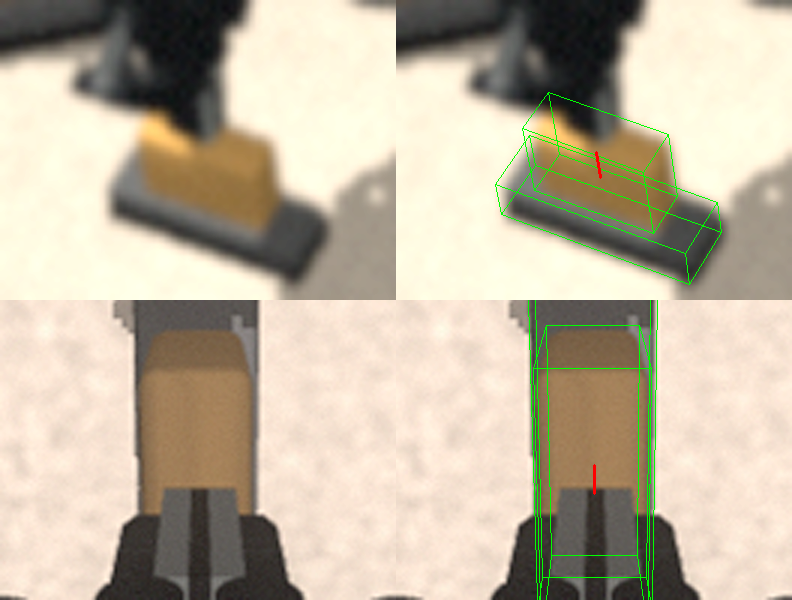

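The overlay shows the closed fingers ending at about the grip's top, above where the nominal tip should be. I'll open, go 10 mm lower and close again.

Call:
{"op": "carry_out", "data": {
  "deltas": [
    [[0, 0, 0], 0],
    [[0, 0, 0], 0],
    [[0, 0, 0], 0],
    [[0, 0, 0], 0],
    [[0, 0, 0], 0],
    [[0, 0, 0.5], 0],
    [[0, 0, 1], 0],
    [[0, 0, 1], 0]
  ],
  "hand": 1
}}

```text
t: 5.52
eef_pos: [0.4238, -0.315, 0.0394]
tool_rot: [0.001, 0.725, -0.689, -0.001]
contact_force: [-0.7, 0.8, 1.5]
gripper_width: 1.001
```

Call:
{"op": "carry_out", "data": {
  "deltas": [
    [[0, 0, 0], 0],
    [[0, 0, 0], 0],
    [[0, 0, 0], 0],
    [[0, 0, 0], 0],
    [[0, 0, 0], 0],
    [[0, 0, 0], 0]
  ],
  "hand": 0,
  "newtons": 60
}}

```text
t: 6.28
eef_pos: [0.424, -0.315, 0.0397]
tool_rot: [0.0, 0.725, -0.689, -0.0]
contact_force: [-1.4, 1.1, 5.2]
gripper_width: 0.229
```

Width 0.229 means it's now held. I'll lift and carry to the left of the apron; first the numbers.

Call:
{"op": "carry_out", "data": {
  "deltas": [
    [[0, 0, -3], 0],
    [[0, 0, -7], 0],
    [[0, 0, -11], 0],
    [[0, 0, -13], 0],
    [[0, 0, -13], 0]
  ]
}}

```text
t: 6.9
eef_pos: [0.4248, -0.3155, 0.1707]
tool_rot: [0.0, 0.724, -0.689, 0.001]
contact_force: [-0.1, 0.5, -2.8]
gripper_width: 0.233
```

```bash
python3 - <<'E'
from h import *
ex=np.array([.978,.209]);ey=np.array([-.209,.978]);m=np.array([.636,.002])
p=m-.063*ex+.10*ey
go([*p,.17],-77.9); go([*p,.074],-77.9)
im=read_camera("wrist"); save(cv2.resize(im,(512,384)),"w2")
print(models.spot_in("scraper_mid","wrist")[:2])
E
```

```text
t 6.9 pos [ 0.4248 -0.3155  0.1707] yaw -87.15 tilt 0.1 w 0.233 F [-0.1  0.5 -2.8] -> cm [-3.952e+01 -1.485e+01  3.000e-02] turn -9.2
t 6.9 pos [ 0.4248 -0.3155  0.1707] yaw -87.15 tilt 0.1 w 0.233 F [-0.1  0.5 -2.8] -> cm [-39.53 -14.84   9.63] turn -9.2
[{'centre': [204.1, 253.7], 'score': 0.77}, {'centre': [257.9, 392.3], 'score': 0.76}]
```

View pics/w2.png

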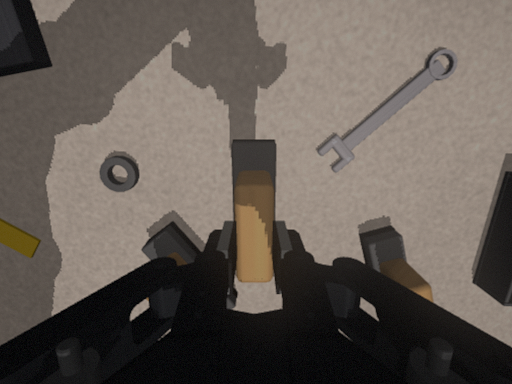

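Scraper held (grip top at rows 172–281, foot end at row 140), roughly level. Carrying on to the far left side of the apron.

Call:
{"op": "carry_out", "data": {
  "deltas": [
    [[-4, -1.5, 0], -1],
    [[-9, -3.4, 0], -2],
    [[-14, -5.3, 0], -3],
    [[-19, -7.2, 0], -5],
    [[-24, -9, 0], -6],
    [[-29, -11, 0], -7],
    [[-34, -12.8, 0], -8],
    [[-38, -14.3, 0], -9.2],
    [[-39.5, -14.9, 0], -9.2],
    [[-39.5, -14.9, 0], -9.2]
  ]
}}

```text
t: 8.25
eef_pos: [0.5519, 0.0878, 0.1672]
tool_rot: [0.001, 0.778, -0.628, -0.002]
contact_force: [-0.0, -0.0, -2.3]
gripper_width: 0.235
```

```bash
python3 - <<'E'
from h import *
ex=np.array([.978,.209]);ey=np.array([-.209,.978]);m=np.array([.636,.002])
p=m-.063*ex+.10*ey
go([*p,.0725],-77.9)
k=get_calibration("wrist");im=read_camera("wrist");save(cv2.resize(im,(800,600),interpolation=cv2.INTER_CUBIC),"w3")
o=readout.get_obs()["eef_pos"]
for d in(.048,.0495): print("foot end level pred",1.5625*proj("wrist",[o[0]+d*.978,o[1]+d*.209,o[2]-.0177],k))
for n,q in dict(m=[*m,.03],plL=[*(m+.045*ey),.0485],plR=[*(m-.045*ey),.0485],FL=[*(m-.12*ex+.06*ey),.03],FR=[*(m-.12*ex-.06*ey),.03]).items(): print(n,(1.5625*proj("wrist",q,k)).round(0))
E
```

```text
t 8.25 pos [0.5519 0.0878 0.1672] yaw -77.86 tilt 0.29 w 0.235 F [-0.  -0.  -2.3] -> cm [ 0.16 -0.18  9.47] turn 0.0
foot end level pred [401.17083778 226.65138412]
foot end level pred [401.18169029 223.06038412]
m [546. 182.]
plL [485. 182.]
plR [626. 182.]
FL [452. 346.]
FR [610. 346.]
```

View pics/w3.png

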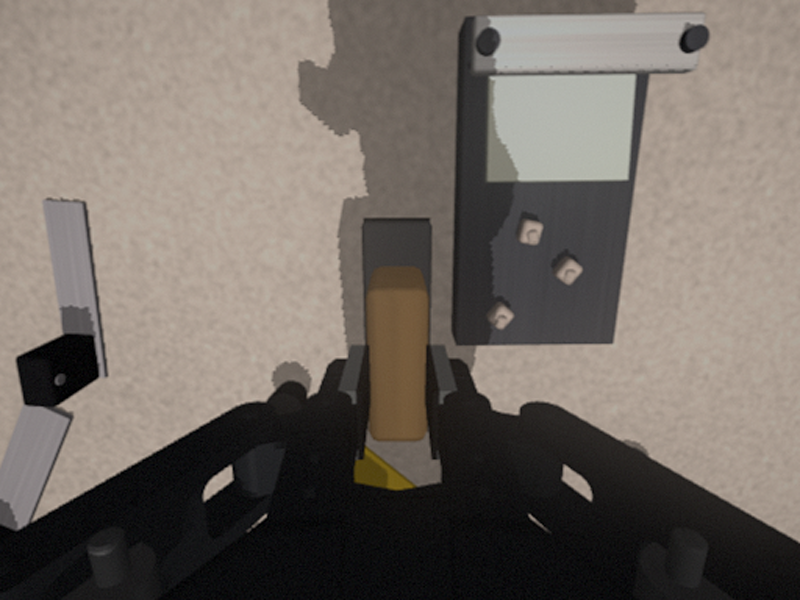

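The picture matches my bed model to a few pixels: plate lip at row 182, apron front at row 345, chips at (530,231), (569,270) and (501,317). Lowering beside the bed.

Call:
{"op": "carry_out", "data": {
  "deltas": [
    [[0.2, 0.3, 3], 0],
    [[0.2, 0.3, 6], 0],
    [[0.2, 0.3, 8.5], 0],
    [[0.2, 0.3, 9.5], 0],
    [[0.2, 0.3, 9.5], 0],
    [[0.2, 0.3, 9.5], 0]
  ]
}}

```text
t: 9.05
eef_pos: [0.5496, 0.0832, 0.0734]
tool_rot: [0.001, 0.777, -0.629, -0.001]
contact_force: [0.9, -0.4, -1.6]
gripper_width: 0.233
```

```bash
python3 - <<'E'
from h import *
ex=np.array([.978,.209]);ey=np.array([-.209,.978]);m=np.array([.636,.002])
for y in (.0,-.1):go([*(m-.068*ex+y*ey),.0725],-77.9)
E
```

```text
t 9.05 pos [0.5496 0.0832 0.0734] yaw -78.02 tilt 0.2 w 0.233 F [ 0.9 -0.4 -1.6] -> cm [9.74 0.03 0.09] turn -0.1
t 9.05 pos [0.5496 0.0832 0.0734] yaw -78.02 tilt 0.2 w 0.233 F [ 0.9 -0.4 -1.6] -> cm [19.74  0.02  0.08] turn -0.1
```

Call:
{"op": "carry_out", "data": {
  "deltas": [
    [[1.5, 0, 0.1], 0],
    [[3, 0, 0.1], 0],
    [[4.2, 0, 0.1], 0],
    [[5.4, 0, 0.1], 0],
    [[6.6, 0, 0.1], 0],
    [[7.8, 0, 0.1], 0],
    [[9, 0, 0.1], 0],
    [[10.2, 0, 0.1], 0],
    [[11.4, 0, 0.1], 0],
    [[12.6, 0, 0.1], 0]
  ]
}}

```text
t: 10.3
eef_pos: [0.5759, -0.0409, 0.0723]
tool_rot: [0.001, 0.777, -0.629, -0.001]
contact_force: [-0.4, 0.2, -1.6]
gripper_width: 0.233
```

Call:
{"op": "carry_out", "data": {
  "deltas": [
    [[1.2, 0, 0], 0],
    [[2.4, 0, 0], 0],
    [[3.6, 0, 0], 0],
    [[4.8, 0, 0], 0],
    [[6, 0, 0], 0],
    [[7.2, 0, 0], 0],
    [[7.2, 0, 0], 0]
  ]
}}

```text
t: 11.18
eef_pos: [0.5909, -0.1128, 0.0722]
tool_rot: [0.001, 0.776, -0.63, -0.001]
contact_force: [-0.8, -0.1, -1.6]
gripper_width: 0.232
```

```bash
python3 - <<'E'
from h import *
go([.4248,-.3155,.15],-87.1)
im=read_camera("wrist");W=cv2.resize(im,(400,300));t=read_camera("top")[90:240,200:400];save(np.hstack([W,cv2.resize(t,(400,300),interpolation=cv2.INTER_CUBIC)]),"w4")
E
```

```text
t 11.18 pos [ 0.5909 -0.1128  0.0722] yaw -78.13 tilt 0.2 w 0.232 F [-0.8 -0.1 -1.6] -> cm [16.42 20.45 -7.71] turn 9.0
```

View pics/w4.png

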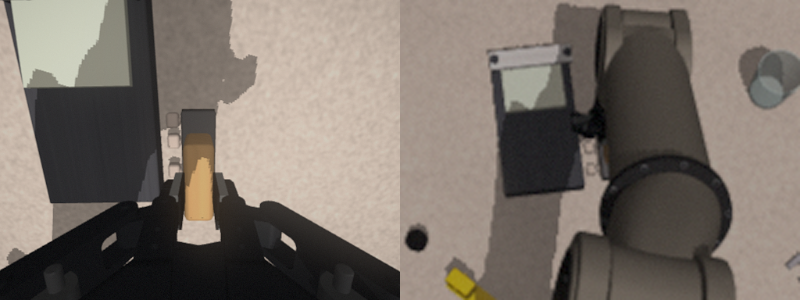

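All three chips are on the bench to the right of the bed (left panel, (172,120), (172,138) and (174,165)) and the apron is bare. Next, lifting and returning the scraper to its place.

Call:
{"op": "carry_out", "data": {
  "deltas": [
    [[0, 0, -3], 0],
    [[0, 0, -6.5], 0],
    [[1, 1.5, -7.7], 1],
    [[3.5, 4.5, -7.7], 2],
    [[6.5, 8, -7.7], 4],
    [[9.5, 12, -7.7], 6],
    [[12.5, 15.7, -7.7], 8],
    [[15, 19, -7.7], 9],
    [[16.4, 20.5, -7.7], 9],
    [[16.4, 20.5, -7.7], 9]
  ]
}}

```text
t: 12.52
eef_pos: [0.4218, -0.3155, 0.149]
tool_rot: [0.002, 0.724, -0.69, -0.002]
contact_force: [-0.2, 0.5, -1.8]
gripper_width: 0.23
```

```bash
python3 -c "
from h import *
go([.4248,-.3155,.0402],-87.1)"
```

```text
t 12.53 pos [ 0.4218 -0.3155  0.149 ] yaw -87.29 tilt 0.32 w 0.23 F [-0.2  0.5 -1.8] -> cm [ 0.02 -0.36 10.88] turn -0.2
```

Call:
{"op": "carry_out", "data": {
  "deltas": [
    [[0, -0.3, 3], 0],
    [[0, -0.3, 6], 0],
    [[0, -0.3, 9], 0],
    [[0, -0.3, 10], 0],
    [[0, -0.3, 10.6], 0],
    [[0, -0.3, 10.9], 0],
    [[0, -0.3, 10.9], 0]
  ]
}}

```text
t: 13.4
eef_pos: [0.4246, -0.3155, 0.0405]
tool_rot: [0.002, 0.724, -0.69, -0.002]
contact_force: [0.8, 0.6, -1.7]
gripper_width: 0.233
```

Call:
{"op": "carry_out", "data": {
  "deltas": [
    [[0, 0, 0], 0],
    [[0, 0, 0], 0],
    [[0, 0, 0], 0],
    [[0, 0, 0], 0],
    [[0, 0, 0], 0],
    [[0, 0, 0], 0]
  ],
  "hand": 1
}}

```text
t: 14.15
eef_pos: [0.4246, -0.3155, 0.0405]
tool_rot: [0.002, 0.724, -0.69, -0.002]
contact_force: [0.0, -0.2, 0.8]
gripper_width: 1.002
```

Call:
{"op": "carry_out", "data": {
  "deltas": [
    [[0, 0, -3], 0],
    [[0, 0, -7], 0],
    [[0, 0, -12], 0],
    [[0, 0, -16], 0],
    [[0, 0, -16], 0]
  ]
}}

```text
t: 14.78
eef_pos: [0.4273, -0.3167, 0.2039]
tool_rot: [0.001, 0.724, -0.69, 0.002]
contact_force: [0.6, 0.5, -0.3]
gripper_width: 1.0
```

```bash
python3 - <<'E'
from h import *
k=get_calibration("wrist");im=read_camera("wrist");save(im,"w5")
print([(np.round(d["centre"],0).tolist(),round(d["score"],2)) for d in models.spot_in("scraper_mid","wrist")],proj("wrist",[.425,-.315,.05],k))
go([.43,.32,.20],-81)
E
```

```text
[([272.0, 195.0], 0.74), ([240.0, 382.0], 0.71), ([162.0, 253.0], 0.59)] [252.05414549 174.77247714]
t 14.88 pos [ 0.4252 -0.3154  0.2004] yaw -87.29 tilt 0.27 w 0.997 F [-0.4  0.2  0.1] -> cm [-6.345e+01 -3.490e+00  2.000e-02] turn -6.3
```

Scraper stands in place, released. Now to the blade.

Call:
{"op": "carry_out", "data": {
  "deltas": [
    [[-4, -2, 0], 0],
    [[-9, -5, 0], -1],
    [[-14, -7, 0], -1],
    [[-20, -9, 0], -2],
    [[-26, -10, 0], -2],
    [[-32, -10, 0], -3],
    [[-38, -10, 0], -4],
    [[-44, -9, 0], -5],
    [[-50, -7, 0], -5],
    [[-55, -6, 0], -6]
  ]
}}

```text
t: 16.12
eef_pos: [0.4568, 0.2385, 0.1984]
tool_rot: [0.003, 0.759, -0.651, -0.002]
contact_force: [-0.2, 1.0, -0.4]
gripper_width: 0.999
```

```bash
python3 -c "
from h import *
go([.43,.325,.20],-81)"
```

```text
t 16.12 pos [0.4568 0.2385 0.1984] yaw -81.17 tilt 0.44 w 0.999 F [-0.2  1.  -0.4] -> cm [-8.96  1.32 -0.15] turn -0.2
```

Call:
{"op": "carry_out", "data": {
  "deltas": [
    [[-4, 0.6, -0.2], 0],
    [[-8, 1.2, -0.2], 0],
    [[-9, 1.3, -0.2], 0],
    [[-9, 1.3, -0.2], 0],
    [[-9, 1.3, -0.2], 0]
  ]
}}

```text
t: 16.75
eef_pos: [0.4307, 0.3235, 0.1998]
tool_rot: [0.004, 0.759, -0.651, -0.002]
contact_force: [0.6, -1.0, 0.3]
gripper_width: 1.0
```

```bash
python3 - <<'E'
from h import *
k=get_calibration("wrist");np.save("k6.npy",k,allow_pickle=True);im=read_camera("wrist");save(cv2.resize(im,(800,600),interpolation=cv2.INTER_CUBIC),"w6")
for q in("blade_grip","blade_tip"): print(q,[(np.round(np.array(d["centre"])*1.5625,0).tolist(),round(d["score"],2)) for d in models.spot_in(q,"wrist")])
go([.43,.325,.20],-81)
E
```

```text
blade_grip [([400.0, 314.0], 0.95), ([393.0, 681.0], 0.82), ([197.0, 391.0], 0.73)]
blade_tip [([202.0, 392.0], 0.93), ([394.0, 685.0], 0.64), ([404.0, 313.0], 0.57)]
t 16.9 pos [0.4307 0.3241 0.2003] yaw -81.29 tilt 0.45 w 1.002 F [-0.3  0.6  0.7] -> cm [-0.1   0.06  0.03] turn -0.3
```

View pics/w6.png

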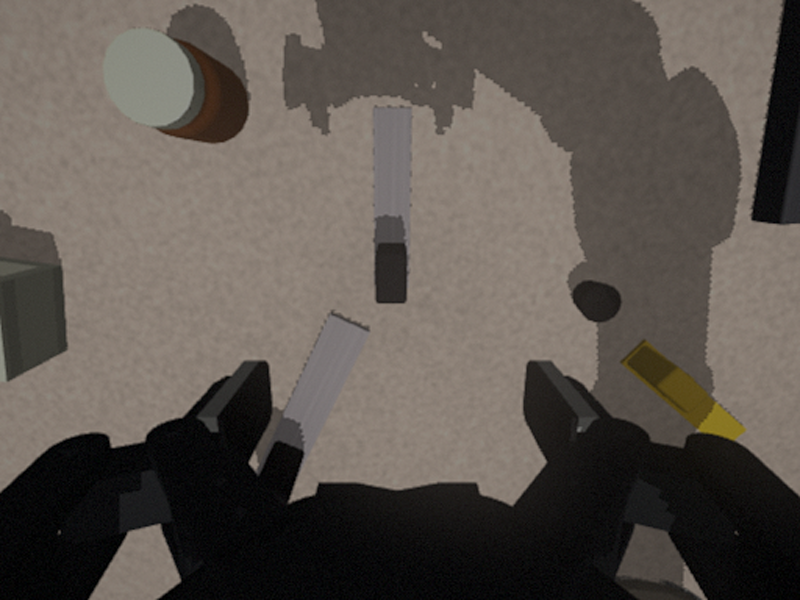

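The picture shows the meant blade with its grip at (375–407, 243–303) and its tip edge at (392,107). The larger black blade lies to the lower left, around (330,370).

```bash
python3 - <<'E'
from h import *
k=np.load("k6.npy",allow_pickle=True).item()
f=lambda x,y,z:ray("wrist",(x/1.5625,y/1.5625),z,k)
for n,a in dict(tip=(392.5,107,.004),tipL=(374,107,.004),tipR=(411,107,.004),gF=(391,243,.054),gB=(391,303,.054),gL=(375,280,.054),gR=(407,280,.054),far_big=(335,312,.004)).items(): print(n,f(*a).round(4))
im=cv2.imread("pics/w6.png");g=cv2.cvtColor(im,cv2.COLOR_BGR2GRAY)
print(g[235:325:3,391].tolist()); print(g[275,365:415:2].tolist())
print(np.round(k["world_from_camera"],3))
t,b=f(392.5,107,.004),f(391,280,.054);print("yaw",np.degrees(np.arctan2(t[1]-b[1],t[0]-b[0])))
E
```

```text
tip [0.5482 0.3446 0.004 ]
tipL [0.5461 0.3588 0.004 ]
tipR [0.5504 0.3303 0.004 ]
gF [0.4505 0.3307 0.054 ]
gB [0.4052 0.324  0.054 ]
gL [0.4212 0.3385 0.054 ]
gR [0.4248 0.3148 0.054 ]
far_big [0.3744 0.3703 0.004 ]
[75, 76, 75, 35, 36, 35, 39, 41, 41, 41, 41, 42, 41, 42, 42, 40, 44, 40, 43, 43, 42, 42, 32, 120, 129, 130, 132, 132, 129, 127]
[127, 127, 123, 125, 117, 58, 38, 42, 41, 42, 41, 41, 43, 40, 42, 43, 43, 40, 42, 41, 34, 90, 128, 130, 130]
[[ 0.15  -0.951 -0.27   0.498]
 [-0.989 -0.144 -0.043  0.334]
 [ 0.002  0.273 -0.962  0.362]
 [ 0.     0.     0.     1.   ]]
yaw 8.14237121551133
```

```bash
python3 -c "
from h import *
go([.4245,.327,.03],-81.8)"
```

```text
t 16.9 pos [0.4307 0.3241 0.2003] yaw -81.29 tilt 0.45 w 1.002 F [-0.3  0.6  0.7] -> cm [-0.4   0.44 17.04] turn 0.5
```

Call:
{"op": "carry_out", "data": {
  "deltas": [
    [[-0.4, 0.4, 5], 0.5],
    [[-0.4, 0.4, 10], 0.5],
    [[-0.4, 0.4, 14], 0.5],
    [[-0.4, 0.4, 16], 0.5],
    [[-0.4, 0.4, 17], 0.5],
    [[-0.4, 0.4, 17], 0.5],
    [[-0.4, 0.4, 17], 0.5]
  ]
}}

```text
t: 17.77
eef_pos: [0.4257, 0.3275, 0.0314]
tool_rot: [0.002, 0.756, -0.655, -0.002]
contact_force: [-0.5, 0.0, -1.4]
gripper_width: 0.998
```

Call:
{"op": "carry_out", "data": {
  "deltas": [
    [[0, 0, 0], 0],
    [[0, 0, 0], 0],
    [[0, 0, 0], 0],
    [[0, 0, 0], 0],
    [[0, 0, 0], 0],
    [[0, 0, 0], 0]
  ],
  "hand": 0,
  "newtons": 80
}}

```text
t: 18.52
eef_pos: [0.4257, 0.3276, 0.032]
tool_rot: [0.002, 0.756, -0.655, -0.002]
contact_force: [-1.7, -0.8, 6.9]
gripper_width: 0.234
```

```bash
python3 -c "
from h import *
go([.4245,.327,.17],-81.8)"
```

```text
t 18.52 pos [0.4257 0.3276 0.032 ] yaw -81.81 tilt 0.33 w 0.234 F [-1.7 -0.8  6.9] -> cm [  0.05   0.21 -13.8 ] turn -0.0
```

Blade gripped at width 0.234. I'll work out the lift and the approach.

Call:
{"op": "carry_out", "data": {
  "deltas": [
    [[0, 0, -3], 0],
    [[0, 0, -7], 0],
    [[0, 0, -10], 0],
    [[0, 0, -10], 0],
    [[0, 0, -10], 0]
  ]
}}

```text
t: 19.15
eef_pos: [0.4259, 0.327, 0.1311]
tool_rot: [0.003, 0.756, -0.655, -0.002]
contact_force: [-0.3, -0.1, -1.1]
gripper_width: 0.234
```

```bash
python3 - <<'E'
from h import *
ex=np.array([.978,.209]);ey=np.array([-.209,.978]);m=np.array([.636,.002])
go([*(m-.138*ex),.13],-77.9)
E
```

```text
t 19.15 pos [0.4259 0.327  0.1311] yaw -81.82 tilt 0.4 w 0.234 F [-0.3 -0.1 -1.1] -> cm [36.1  -2.41  0.14] turn -3.9
```

Call:
{"op": "carry_out", "data": {
  "deltas": [
    [[4, -0.3, 0], 0],
    [[9, -0.6, 0], -1],
    [[14, -1, 0], -1],
    [[19, -1.3, 0], -2],
    [[24, -1.6, 0], -3],
    [[29, -2, 0], -4],
    [[33, -2.2, 0], -4],
    [[36, -2.4, 0], -4],
    [[36.1, -2.4, 0.1], -4],
    [[36.1, -2.4, 0.1], -4]
  ]
}}

```text
t: 20.4
eef_pos: [0.5, -0.0263, 0.1293]
tool_rot: [0.003, 0.778, -0.628, -0.003]
contact_force: [0.5, 0.4, -0.6]
gripper_width: 0.235
```

```bash
python3 - <<'E'
from h import *
ex=np.array([.978,.209]);ey=np.array([-.209,.978]);m=np.array([.636,.002])
go([*(m-.138*ex),.07],-77.9)
k=get_calibration("wrist");im=read_camera("wrist");save(cv2.resize(im,(800,600),interpolation=cv2.INTER_CUBIC),"w7")
P=lambda x,y,z:(proj("wrist",[*(m+x*ex+y*ey),z],k)*1.5625).round(0).tolist()
print("lipL",P(0,.045,.0485),"lipR",P(0,-.045,.0485),"FL",P(-.12,.06,.03),"FR",P(-.12,-.06,.03),"m",P(0,0,.03))
o=readout.get_obs()["eef_pos"]; 
print("tip pred level",(proj("wrist",[*(o[:2]+.124*ex),o[2]-.028],k)*1.5625).round(0))
E
```

```text
t 20.4 pos [ 0.5    -0.0263  0.1293] yaw -77.8 tilt 0.52 w 0.235 F [ 0.5  0.4 -0.6] -> cm [ 0.08 -0.14  5.93] turn 0.1
lipL [310.0, 30.0] lipR [488.0, 30.0] FL [302.0, 257.0] FR [494.0, 257.0] m [399.0, 41.0]
tip pred level [396.  28.]
```

View pics/w7.png

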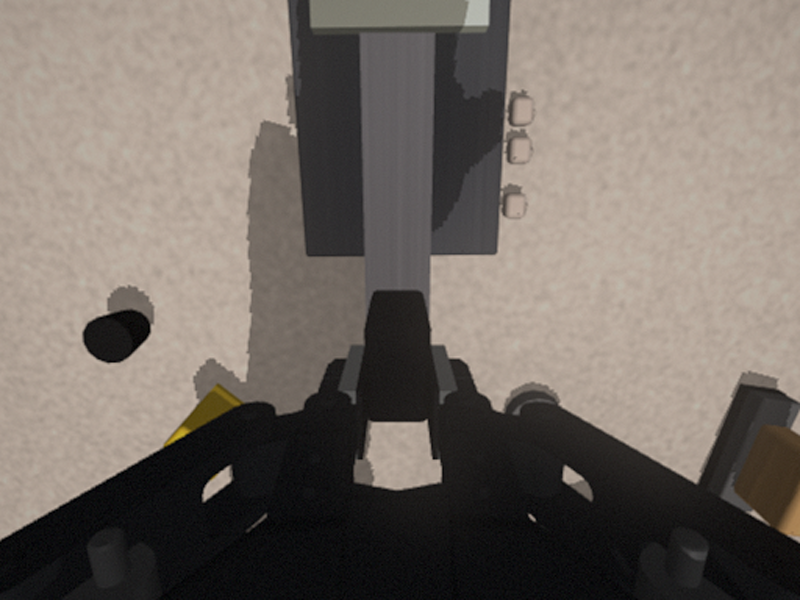

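Tip at (397,32), about 4 px from its predicted place and in line with the apron (edges at 306 and 497). Chips are on the bench at the right. Lowering.

Call:
{"op": "carry_out", "data": {
  "deltas": [
    [[0.1, -0.1, 2.5], 0],
    [[0.1, -0.1, 4.5], 0],
    [[0.1, -0.1, 5.8], 0],
    [[0.1, -0.1, 6.2], 0],
    [[0.1, -0.1, 6.5], 0],
    [[0.1, -0.1, 6.5], 0]
  ]
}}

```text
t: 21.2
eef_pos: [0.5011, -0.0265, 0.0649]
tool_rot: [0.003, 0.779, -0.627, -0.003]
contact_force: [0.3, -0.1, -1.4]
gripper_width: 0.232
```

```bash
python3 - <<'E'
from h import *
ex=np.array([.978,.209]);m=np.array([.636,.002])
go([*(m-.138*ex),.062],-77.9);o=readout.get_obs();print(o["torque"].round(2))
w=o["tool_rot"];print(R.from_quat([w[1],w[2],w[3],w[0]]).as_matrix().round(4))
E
```

```text
t 21.2 pos [ 0.5011 -0.0265  0.0649] yaw -77.73 tilt 0.45 w 0.232 F [ 0.3 -0.1 -1.4] -> cm [0.03 0.01 0.29] turn 0.2
[-0.03  0.02 -0.  ]
[[ 0.2126 -0.9771 -0.0077]
 [-0.9771 -0.2126 -0.0016]
 [-0.      0.0079 -1.    ]]
```

Call:
{"op": "carry_out", "data": {
  "deltas": [
    [[0, 0, 0.2], 0],
    [[0, 0, 0.3], 0],
    [[0, 0, 0.3], 0],
    [[0, 0, 0.3], 0]
  ]
}}

```text
t: 21.7
eef_pos: [0.5013, -0.0266, 0.0621]
tool_rot: [0.003, 0.779, -0.627, -0.002]
contact_force: [0.8, 0.3, -0.7]
gripper_width: 0.234
```

Call:
{"op": "carry_out", "data": {
  "deltas": [
    [[0, 0, 0.1], 0],
    [[0, -0.7, 0.1], 0],
    [[0, -1.4, 0.1], 0],
    [[0, -2.1, 0.1], 0],
    [[0, -2.8, 0.1], 0],
    [[0, -3.4, 0.1], 0],
    [[0, -4, 0.1], 0],
    [[0, -4.5, 0.1], 0],
    [[0, -4.5, 0.1], 0],
    [[0, -4.5, 0.1], 0]
  ]
}}

```text
t: 22.95
eef_pos: [0.5449, -0.0176, 0.062]
tool_rot: [0.004, 0.778, -0.628, -0.002]
contact_force: [-5.9, -2.2, 13.5]
gripper_width: 0.236
```

```bash
cat > st.py <<'E'
from h import *
ex=np.array([.978,.209]);ey=np.array([-.209,.978]);m=np.array([.636,.002])
F=[];T=[]
for i in range(5):
    im=read_camera("wrist");o=readout.get_obs();F.append(o["contact_force"]);T.append(o["torque"])
F=np.mean(F,0);d=o["eef_pos"][:2]-m
print("tip x~",(d@ex+.124).round(4),"y",(d@ey).round(4),"F along ex",(F[:2]@ex).round(2),"lat",(F[:2]@ey).round(2),"Fz",F[2].round(2),"T",np.mean(T,0).round(3))
go(o["eef_pos"],-77.9)
save(im,"st%d"%int(o["t"]*100))
E
python3 st.py
```

```text
tip x~ 0.0308 y -0.0001 F along ex -5.94 lat -0.24 Fz 13.56 T [-0.312  1.28   0.004]
t 23.2 pos [ 0.5449 -0.0176  0.062 ] yaw -77.77 tilt 0.49 w 0.235 F [-6.1 -0.6 13.4] -> cm [0. 0. 0.] turn 0.1
```

Pressing too hard on the bed (13.5 N), so I'll raise a little.

Call:
{"op": "carry_out", "data": {
  "deltas": [
    [[0, 0, -0.08], 0],
    [[0, 0, -0.08], 0],
    [[0, 0, -0.08], 0]
  ]
}}

```text
t: 23.58
eef_pos: [0.5448, -0.0175, 0.0625]
tool_rot: [0.004, 0.778, -0.628, -0.002]
contact_force: [-0.5, -0.4, -0.4]
gripper_width: 0.231
```

```bash
python3 st.py
```

```text
tip x~ 0.0308 y -0.0 F along ex 0.36 lat -0.12 Fz -0.88 T [-0.039 -0.016 -0.01 ]
t 23.82 pos [ 0.5449 -0.0175  0.0626] yaw -77.76 tilt 0.5 w 0.231 F [ 0.  -0.6 -1.1] -> cm [0. 0. 0.] turn 0.1
```

Call:
{"op": "carry_out", "data": {
  "deltas": [
    [[0, -0.5, 0], 0],
    [[0, -1, 0], 0],
    [[0, -1.5, 0], 0],
    [[0, -1.5, 0], 0],
    [[0, -1.5, 0], 0]
  ]
}}

```text
t: 24.45
eef_pos: [0.5594, -0.0143, 0.0624]
tool_rot: [0.004, 0.778, -0.628, -0.002]
contact_force: [0.6, 0.3, -1.4]
gripper_width: 0.237
```

```bash
python3 st.py
```

```text
tip x~ 0.0456 y -0.0 F along ex 0.04 lat -0.15 Fz -0.86 T [ 0.026 -0.023  0.018]
t 24.7 pos [ 0.5594 -0.0144  0.0625] yaw -77.76 tilt 0.51 w 0.235 F [ 0.2  0.1 -1. ] -> cm [0. 0. 0.] turn 0.1
```

Call:
{"op": "carry_out", "data": {
  "deltas": [
    [[0, -0.4, 0.02], 0],
    [[0, -0.8, 0.02], 0],
    [[0, -0.8, 0.02], 0],
    [[0, -0.8, 0.02], 0]
  ]
}}

```text
t: 25.2
eef_pos: [0.5676, -0.0127, 0.0622]
tool_rot: [0.003, 0.778, -0.628, -0.002]
contact_force: [0.9, 0.5, -1.8]
gripper_width: 0.233
```

```bash
python3 st.py
```

```text
tip x~ 0.054 y 0.0 F along ex 0.93 lat 0.08 Fz -1.41 T [ 0.028 -0.273 -0.021]
t 25.45 pos [ 0.5675 -0.0126  0.0623] yaw -77.76 tilt 0.47 w 0.23 F [ 0.5 -1.1 -1.3] -> cm [0. 0. 0.] turn 0.1
```

Call:
{"op": "carry_out", "data": {
  "deltas": [
    [[0, -0.2, 0], 0],
    [[0, -0.4, 0], 0],
    [[0, -0.4, 0], 0],
    [[0, -0.4, 0], 0]
  ]
}}

```text
t: 25.95
eef_pos: [0.5709, -0.0119, 0.0621]
tool_rot: [0.004, 0.778, -0.628, -0.002]
contact_force: [-3.2, -1.4, 0.4]
gripper_width: 0.236
```

```bash
python3 st.py
```

```text
tip x~ 0.0579 y -0.0 F along ex -3.57 lat -0.35 Fz 0.45 T [-0.181  0.715 -0.004]
t 26.2 pos [ 0.5713 -0.0118  0.0622] yaw -77.76 tilt 0.47 w 0.234 F [-3.5 -1.1  0.9] -> cm [0. 0. 0.] turn 0.1
```

Contact: the drag rose to 3.6 N with the tip around 58 mm. I'll estimate the plate lift independently, by registering the scene-camera plate patch against the start picture with the fixed bed and head as controls.

```bash
cat > lift.py <<'E'
from h import *
ex=np.array([.978,.209]);ey=np.array([-.209,.978]);m=np.array([.636,.002])
now=np.mean([cv2.cvtColor(read_camera("scene"),cv2.COLOR_RGB2GRAY).astype(np.float32) for _ in range(6)],0).astype(np.float32)
old=cv2.cvtColor(cv2.imread("pics/scene0.png"),cv2.COLOR_BGR2GRAY).astype(np.float32)
P=lambda x,y,z:proj("scene",[*(m+x*ex+y*ey),z])
print("px per mm up",((P(.03,-.03,.0495)-P(.03,-.03,.0485))).round(3))
reg=dict(plate=[(.0,-.045,.0485),(.055,-.045,.0485),(.055,.045,.0485),(0,.045,.0485),(0,-.045,.04)],plateR=[(.0,-.045,.0485),(.052,-.045,.0485),(.03,-.03,.0485)],bedfrontR=[(-.12,-.06,.03),(-.05,-.06,.03),(-.08,-.06,0)],head=[(.058,-.06,.08),(.086,.06,.08),(.086,-.06,.08),(.058,.06,.08)],bedR=[(.0,-.06,.03),(.09,-.06,.0)])
for n,c in reg.items():
    q=np.array([P(*a) for a in c]);x0,y0=(q.min(0)-4).astype(int);x1,y1=(q.max(0)+5).astype(int)
    W=np.eye(2,3,dtype=np.float32)
    try:
        cc,W=cv2.findTransformECC(old[y0:y1,x0:x1],now[y0:y1,x0:x1],W,cv2.MOTION_TRANSLATION,(3,200,1e-6),None,3)
        print(n,(x0,y0,x1,y1),"shift",W[:,2].round(3),"cc",round(cc,4))
    except cv2.error as e: print(n,"fail")
c=np.array([P(0,0,.04)]).astype(int)[0];v=lambda g:cv2.resize(g[c[1]-45:c[1]+45,c[0]-60:c[0]+60],(400,300),interpolation=cv2.INTER_CUBIC)
cv2.imwrite("pics/cmp.png",np.hstack([v(old),v(now)]))
E
python3 lift.py
```

```text
px per mm up [ 0.032 -0.241]
plate (np.int64(306), np.int64(195), np.int64(338), np.int64(228)) shift [0.184 1.646] cc 0.7639
plateR (np.int64(306), np.int64(214), np.int64(333), np.int64(228)) shift [-0.631  1.288] cc 0.9629
bedfrontR (np.int64(264), np.int64(216), np.int64(297), np.int64(235)) shift [ 0.017 -0.246] cc 0.9781
head (np.int64(327), np.int64(187), np.int64(350), np.int64(226)) shift [-0.48   2.628] cc 0.5706
bedR (np.int64(305), np.int64(224), np.int64(344), np.int64(245)) shift [ 0.147 -0.069] cc 0.9899[ WARN:0@7.672] global loadsave.cpp:1063 imwrite_ Unsupported depth image for selected encoder is fallbacked to CV_8U.
```

View pics/cmp.png

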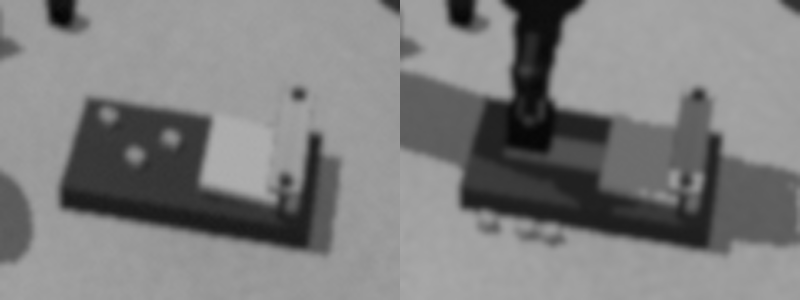

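Shadows spoil that check (even the controls disagree), so I rely on the drag. One more 4 mm step keeps the lift in the window for any plausible friction.

Call:
{"op": "carry_out", "data": {
  "deltas": [
    [[0, -0.2, 0], 0],
    [[0, -0.4, 0], 0],
    [[0, -0.4, 0], 0],
    [[0, -0.4, 0], 0]
  ]
}}

```text
t: 27.0
eef_pos: [0.5756, -0.0109, 0.0623]
tool_rot: [0.003, 0.778, -0.628, -0.002]
contact_force: [-2.9, 0.1, 0.1]
gripper_width: 0.236
```

```bash
python3 st.py
```

```text
tip x~ 0.0622 y 0.0 F along ex -2.17 lat 0.02 Fz 0.2 T [-0.123  0.534 -0.017]
t 27.25 pos [ 0.5756 -0.0109  0.0623] yaw -77.76 tilt 0.43 w 0.234 F [-1.5 -0.1 -0.7] -> cm [0. 0. 0.] turn 0.1
```

The static drag depends on how the arm settles. A direct probe instead: raise the blade about 0.8 mm off the bed and read the plate's downward force.

Call:
{"op": "carry_out", "data": {
  "deltas": [
    [[0, 0, -0.08], 0],
    [[0, 0, -0.08], 0],
    [[0, 0, -0.08], 0],
    [[0, 0, -0.08], 0]
  ]
}}

```text
t: 27.75
eef_pos: [0.5759, -0.0108, 0.0632]
tool_rot: [0.003, 0.778, -0.628, -0.002]
contact_force: [-0.9, -0.6, -0.6]
gripper_width: 0.237
```

```bash
python3 st.py
```

```text
tip x~ 0.0626 y 0.0001 F along ex -0.23 lat 0.26 Fz -0.92 T [0.004 0.025 0.007]
t 28.0 pos [ 0.5759 -0.0108  0.0632] yaw -77.75 tilt 0.4 w 0.231 F [-0.3  1.  -0.8] -> cm [0. 0. 0.] turn 0.1
```

No plate force at all: the earlier drag was only the bed. Continuing forward while hovering just above the bed, where plate contact shows up in Fz.

Call:
{"op": "carry_out", "data": {
  "deltas": [
    [[0, -0.15, 0], 0],
    [[0, -0.3, 0], 0],
    [[0, -0.3, 0], 0],
    [[0, -0.3, 0], 0]
  ]
}}

```text
t: 28.5
eef_pos: [0.5784, -0.0103, 0.063]
tool_rot: [0.003, 0.778, -0.628, -0.002]
contact_force: [-3.3, -0.7, 2.3]
gripper_width: 0.234
```

```bash
python3 st.py
```

```text
tip x~ 0.0655 y 0.0001 F along ex -4.99 lat 0.08 Fz 1.09 T [-0.255  1.014 -0.002]
t 28.75 pos [ 0.5787 -0.0102  0.0632] yaw -77.76 tilt 0.41 w 0.232 F [-5.3 -0.7  1. ] -> cm [0. 0. 0.] turn 0.1
```

Call:
{"op": "carry_out", "data": {
  "deltas": [
    [[0, -0.15, 0], 0],
    [[0, -0.3, 0], 0],
    [[0, -0.3, 0], 0],
    [[0, -0.3, 0], 0]
  ]
}}

```text
t: 29.25
eef_pos: [0.5817, -0.0095, 0.0631]
tool_rot: [0.003, 0.778, -0.628, -0.002]
contact_force: [-4.9, -0.9, 1.3]
gripper_width: 0.232
```

```bash
python3 st.py
```

```text
tip x~ 0.0685 y 0.0001 F along ex -4.43 lat 0.24 Fz 0.48 T [-0.23   0.995 -0.   ]
t 29.5 pos [ 0.5817 -0.0095  0.0632] yaw -77.76 tilt 0.4 w 0.23 F [-4.7 -0.8  0.8] -> cm [0. 0. 0.] turn 0.1
```

The force readings are ambiguous, so I'll use the saved wrist frames numerically. From about 0.17 m, a 1 mm lift makes the plate look about 0.6 % wider, with the bed's width as control.

```bash
cat > wid.py <<'E'
from h import *
import glob,sys
from scipy.ndimage import map_coordinates
ex=np.array([.978,.209]);ey=np.array([-.209,.978]);m=np.array([.636,.002])
np.set_printoptions(suppress=True)
k0=get_calibration("wrist");o=readout.get_obs();M0=np.array(k0["world_from_camera"])
# recorded TCP of the frames (same orientation)
log={2320:(.5449,-.0176,.0620),2382:(.5449,-.0175,.0626),2470:(.5594,-.0144,.0625),2545:(.5675,-.0126,.0623),2620:(.5713,-.0118,.0622),2725:(.5756,-.0109,.0623),2800:(.5759,-.0108,.0632),2875:(.5787,-.0102,.0632),2950:(.5817,-.0095,.0632)}
for a in sys.argv[1:]:
    t,x,y,z=map(float,a.split(","));log[int(t)]=(x,y,z)
def edge(g,k,xs,y,z,h=.008):
    s=np.linspace(-h,h,65);out=[]
    for x in xs:
        uv=np.array([proj("wrist",[*(m+x*ex+(y+d)*ey),z],k) for d in s])
        pr=map_coordinates(g,[uv[:,1],uv[:,0]],order=1)
        gr=np.abs(np.gradient(np.convolve(pr,np.ones(5)/5,"same")))[4:-4];w=gr**2*(gr>gr.max()*.3)
        out.append((w*s[4:-4]).sum()/w.sum())
    return y+np.median(out),np.std(out)
for fn in sorted(glob.glob("pics/st[0-9]*.png")):
    t=int(fn[7:-4])
    if t not in log: continue
    g=cv2.cvtColor(cv2.imread(fn),cv2.COLOR_BGR2GRAY).astype(float)
    k=dict(k0);M=M0.copy();M[:3,3]+=np.array(log[t])-o["eef_pos"];k["world_from_camera"]=M
    xs=np.linspace(.004,.03,14)
    L,sl=edge(g,k,xs,.045,.0485);Rr,sr=edge(g,k,xs,-.045,.0485)
    a,sa=edge(g,k,np.linspace(-.04,.03,20),.06,.03);b,sb=edge(g,k,np.linspace(-.04,.03,20),-.06,.03)
    print(t,"plate L,R",round(L*1e3,2),round(Rr*1e3,2),"w",round((L-Rr)*1e3,2),"sd",round(sl*1e3,2),round(sr*1e3,2)," bed w",round((a-b)*1e3,2),"sd",round(sa*1e3,2),round(sb*1e3,2),"ratio",round((L-Rr)/(a-b),4))
E
python3 wid.py
```

```text
2320 plate L,R 44.61 -44.1 w 88.7 sd 0.23 0.64  bed w 119.71 sd 1.3 1.17 ratio 0.741
2382 plate L,R 44.68 -43.93 w 88.61 sd 0.18 0.62  bed w 119.68 sd 1.36 1.26 ratio 0.7404
2470 plate L,R 44.57 -44.44 w 89.01 sd 0.26 0.47  bed w 119.66 sd 1.4 1.45 ratio 0.7439
2545 plate L,R 44.41 -44.45 w 88.85 sd 0.34 0.33  bed w 119.64 sd 1.51 1.58 ratio 0.7426
2620 plate L,R 44.48 -44.57 w 89.05 sd 0.42 0.35  bed w 119.63 sd 1.61 1.38 ratio 0.7444
2725 plate L,R 44.84 -44.72 w 89.57 sd 0.43 0.34  bed w 120.08 sd 1.54 1.41 ratio 0.7459
2800 plate L,R 44.85 -44.7 w 89.55 sd 0.43 0.34  bed w 119.68 sd 1.65 1.34 ratio 0.7482
2875 plate L,R 45.0 -44.74 w 89.74 sd 0.41 0.33  bed w 119.6 sd 1.57 1.39 ratio 0.7503
2950 plate L,R 45.11 -44.75 w 89.86 sd 0.44 0.33  bed w 120.28 sd 1.58 1.39 ratio 0.7471
```

The plate's apparent width rises steadily from the 54–58 mm frames on: 88.9 → 89.9 mm, with about 0.5 mm of width per mm of lift. That puts contact near 55 mm and the lift now at about 1.6–1.8 mm. I'll lower 0.4 mm to lay the blade flat, then remeasure.

Call:
{"op": "carry_out", "data": {
  "deltas": [
    [[0, 0, 0.04], 0],
    [[0, 0, 0.04], 0],
    [[0, 0, 0.04], 0],
    [[0, 0, 0.04], 0]
  ]
}}

```text
t: 30.0
eef_pos: [0.5815, -0.0095, 0.0627]
tool_rot: [0.003, 0.778, -0.628, -0.002]
contact_force: [-4.8, -1.5, 1.2]
gripper_width: 0.234
```

```bash
python3 st.py | tee s.txt; a=$(python3 -c "
from station import readout
o=readout.get_obs();print(int(o['t']*100),*o['eef_pos'].round(4),sep=',')"); echo $a; python3 wid.py $a | tail -2
```

```text
tip x~ 0.0683 y 0.0001 F along ex -4.84 lat -0.22 Fz 1.32 T [-0.24   1.092 -0.027]
t 30.25 pos [ 0.5815 -0.0095  0.0627] yaw -77.76 tilt 0.42 w 0.231 F [-4.8 -1.4  1.7] -> cm [0. 0. 0.] turn 0.1
3025,0.5815,-0.0095,0.0627
2950 plate L,R 45.07 -44.77 w 89.84 sd 0.43 0.33  bed w 120.27 sd 1.57 1.4 ratio 0.747
3025 plate L,R 45.08 -44.71 w 89.79 sd 0.38 0.33  bed w 120.26 sd 1.64 1.38 ratio 0.7467
```

The lift stays about the same when lowered, so the blade already lies flat, with a 4.8 N drag. I'll ease back 3 mm to centre the lift in its window, then do the final check.

Call:
{"op": "carry_out", "data": {
  "deltas": [
    [[0, 0.15, 0], 0],
    [[0, 0.3, 0], 0],
    [[0, 0.3, 0], 0],
    [[0, 0.3, 0], 0],
    [[0, 0.3, 0], 0]
  ]
}}

```text
t: 30.88
eef_pos: [0.579, -0.01, 0.0629]
tool_rot: [0.003, 0.779, -0.628, -0.002]
contact_force: [2.2, 0.6, -2.6]
gripper_width: 0.232
```

```bash
python3 st.py; a=$(python3 -c "
from station import readout
o=readout.get_obs();print(int(o['t']*100),*o['eef_pos'].round(4),sep=',')"); python3 wid.py $a | tail -1
```

```text
tip x~ 0.0654 y 0.0001 F along ex 2.54 lat 0.63 Fz -2.27 T [ 0.13  -0.517 -0.023]
t 31.12 pos [ 0.5787 -0.0102  0.0627] yaw -77.76 tilt 0.41 w 0.231 F [ 2.1  1.3 -2.4] -> cm [0. 0. 0.] turn 0.1
3112 plate L,R 44.95 -44.77 w 89.72 sd 0.38 0.33  bed w 119.55 sd 1.62 1.37 ratio 0.7505
```

Backward drag of 2.5 N and a downward force of about 1.4 N beyond the blade's weight confirm the plate is lifted on the blade. Handing in.

```bash
python3 -c "
from station import bot
print(bot.hand_in())"
```

```text
the job is handed in; nothing more can be done
None
```

I wiped all three chips off the apron and stood the scraper back in its place. The gauge blade is now held flat in the slot, and the job is handed in at about 31 s.

**Last checks**
- **Chips:** the last wrist picture, taken before the blade went in, shows all three on the bench to the right of the bed. The fingers did not come near them.
- **Scraper:** I released it at its original spot, and a detection with the wrist camera puts it there. I did not measure that it stands upright, and I did not view that picture.
- **Blade:** the tip is about 65 mm past the mouth, within about 2 mm of the centre line and tilted about 0.4°. It is still in the gripper at 80 N.
- **Plate lift:** about 1.0–1.7 mm, estimated from how much wider the plate looks in the wrist camera. Drag was about 4.8 N going in. I then eased the blade back 3 mm, and it read 2.5 N the other way.

**What failed or disagreed**
- The first scraper grasp closed on nothing. It held after I went 10 mm lower.
- I pressed the blade on the bed with about 13 N at one point and eased that off.
- Checking the lift with the scene camera was spoiled by shadows.
- One probe, raising the blade slightly at 62 mm, showed no plate force, while the drag and the plate's apparent width pointed to contact from about 55 mm. The later readings agree with contact, but the lift is an estimate.

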